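Find the slack jaw of a plug-in isolator base by the drag on a test blade

TASK

One of the four copper spring jaws on the black isolator base has gone slack, though all look alike. Take the orange-handled test blade from its wooden stand and push it fully down into every jaw in turn, from the leftmost to the rightmost, feeling how hard it drags as it slides. Then leave it standing fully down in the slack jaw, the one that drags clearly least, and let go; disturb nothing else.

Things in the scene. Friction and masses are not known exactly. Their poses are not given: they have to be found in the camera images.
- test_blade: Steel test blade 6 mm thick (its y), 20 mm wide (its x), 46 mm long, pointing down, nose 3 mm thick; over it a black collar 31 x 21 mm and, 51 to 100 mm up, an orange grip 26 mm wide (x), 16 mm thick (y): take it by these 16 mm. Origin: centre of the tip; z up through the grip. About 55 g. Stands upright in one of the stand's two slots, tip 4 mm above the bench, x along the stand's x.
- jaw_1 (a point): Mouth of the leftmost jaw: centre of the flare, level with the leaf tops, 68 mm above the bench; axes as jaw_base. The flare narrows from about 10 to 3.5 mm within 13 mm; the leaves, 24 mm wide along x, one each side in y, run down to a copper floor 41 mm below this point. A blade fully down stands with its tip on that floor, its x along this x.
- jaw_2 (a point): Mouth of the second (from the left) jaw: centre of the flare, level with the leaf tops, 68 mm above the bench; axes as jaw_base. The flare narrows from about 10 to 3.5 mm within 13 mm; the leaves, 24 mm wide along x, one each side in y, run down to a copper floor 41 mm below this point. A blade fully down stands with its tip on that floor, its x along this x.
- jaw_3 (a point): Mouth of the third (from the left) jaw: centre of the flare, level with the leaf tops, 68 mm above the bench; axes as jaw_base. The flare narrows from about 10 to 3.5 mm within 13 mm; the leaves, 24 mm wide along x, one each side in y, run down to a copper floor 41 mm below this point. A blade fully down stands with its tip on that floor, its x along this x.
- jaw_4 (a point): Mouth of the rightmost jaw: centre of the flare, level with the leaf tops, 68 mm above the bench; axes as jaw_base. The flare narrows from about 10 to 3.5 mm within 13 mm; the leaves, 24 mm wide along x, one each side in y, run down to a copper floor 41 mm below this point. A blade fully down stands with its tip on that floor, its x along this x.
- jaw_base: Isolator base fixed to the bench: black block on a steel foot, 80 x 130 mm (x, y), five grey barriers 58 mm high, four jaws 30 mm apart along y: copper leaves pressed together by springs. A sound jaw resists the entering blade with 12 to 20 N, then drags with 8 to 11 N while it slides; the slack one 1 to 3 N, then 1 N. At rest the drag fades. Origin: centre of underside; x to the back, y left.
- gauge_stand: Light wooden block 96 x 48 mm (x, y) and 44 mm high, fixed, with two slots 22 x 8 mm, 40 mm deep, 25 mm either side of its middle along x, which hold the two blades upright. Origin: centre of the underside.
- thin_blade: Blue-handled blade of the same shape but 4 mm thick, in the other slot of the stand; not needed, leave it there. Origin: centre of its tip, z up.
- screwdriver_red: Red screwdriver 160 mm long lying behind the base; leave alone. Origin: centre of its underside.
- relay: Grey plug-in relay 22 x 29 x 34 mm standing behind the base; leave alone. Origin: centre of its underside.
- power_module: Pale power module 34 x 94 x 34 mm lying behind the keyboard; leave alone. Origin: centre of its underside.

How it is judged (in metres and radians):
On the way, in this order (a step that is already met when the one before it is completed fails the run):
1. the test blade is fully down in the leftmost jaw (jaw_1) (z of test_blade in the frame of jaw_1 between -0.046 and -0.036 m and horizontal distance between test_blade and jaw_1 below 0.009 m and angle between test_blade's own z axis and vertical below 0.15 rad), for 0.1 s.
2. the test blade is fully down in the second jaw (jaw_2) (z of test_blade in the frame of jaw_2 between -0.046 and -0.036 m and horizontal distance between test_blade and jaw_2 below 0.009 m and angle between test_blade's own z axis and vertical below 0.15 rad), for 0.1 s.
3. the test blade is fully down in the third jaw (jaw_3) (z of test_blade in the frame of jaw_3 between -0.046 and -0.036 m and horizontal distance between test_blade and jaw_3 below 0.009 m and angle between test_blade's own z axis and vertical below 0.15 rad), for 0.1 s.
4. the test blade is fully down in the rightmost jaw (jaw_4) (z of test_blade in the frame of jaw_4 between -0.046 and -0.036 m and horizontal distance between test_blade and jaw_4 below 0.009 m and angle between test_blade's own z axis and vertical below 0.15 rad), for 0.1 s.
At the end, for the whole second after the job is handed in: The test blade stands released, at rest and upright (within 0.15 rad) in the slack jaw: tip within 5 mm of that jaw's floor and 9 mm of its middle, and all contact forces on it together below 9 N (about 3 N in the slack jaw, over 15 N in a sound one) (((z of test_blade in the frame of jaw_1 between -0.046 and -0.036 m and horizontal distance between test_blade and jaw_1 below 0.009 m and angle between test_blade's own z axis and vertical below 0.15 rad) or (z of test_blade in the frame of jaw_2 between -0.046 and -0.036 m and horizontal distance between test_blade and jaw_2 below 0.009 m and angle between test_blade's own z axis and vertical below 0.15 rad) or (z of test_blade in the frame of jaw_3 between -0.046 and -0.036 m and horizontal distance between test_blade and jaw_3 below 0.009 m and angle between test_blade's own z axis and vertical below 0.15 rad) or (z of test_blade in the frame of jaw_4 between -0.046 and -0.036 m and horizontal distance between test_blade and jaw_4 below 0.009 m and angle between test_blade's own z axis and vertical below 0.15 rad)) and contact force between test_blade and anything else below 9 N and linear speed of test_blade below 0.01 m/s); the robot touches nothing.
It fails at once if the blue-handled blade is shifted by more than 25 mm (distance of thin_blade from where it was at the start of the episode above 0.025 m).
It fails at once if the red screwdriver is shifted by more than 25 mm (distance of screwdriver_red from where it was at the start of the episode above 0.025 m).
It fails at once if the relay is shifted by more than 25 mm (distance of relay from where it was at the start of the episode above 0.025 m).
It fails at once if the power module is shifted by more than 25 mm (distance of power_module from where it was at the start of the episode above 0.025 m).
It also fails if it takes over 69 s, if anything falls off the work surface, if the arm or the gripper's body presses on something with over 40 N, if the wrist force passes 120 N, or if a joint passes its speed limit or range.

ROBOT

A 6-joint arm with a two-finger parallel gripper is mounted at the origin on a cart in front of the work surface, level with it; the furniture and walls round the work are solid. World frame = base frame: x ahead of the robot, y to its left, z up, the work surface at z = 0. Lengths are in m, angles in degrees, forces in N, time in s.
With the tool pointing down it reaches from about 0.4 to 0.825 m from the base axis. Payload 7 kg.
Tool frame: the origin (TCP) lies midway between the tips of the shut fingers; the grasp point (between the pads) lies r.grip_depth behind it (r.grip_depth is the distance from the TCP to the grasp point, in m); z points along the fingers, y is the line along which they close (so a half turn about z gives the same grasp; the last joint's range is limited). The gripper opens to 88 mm and grips with 3 to 60 N. Pads are 19 mm wide; open, the fingers measure 130 mm over their backs; the gripper's body (78 mm by 193 mm) begins 47 mm behind the grasp point.
Start: joints at [88.642, 20.546, 0.682, 0, -70.136, -16.507], TCP at [0.207, 0.642, 0.227] pointing down, gripper open.
Joint ranges: [-176.03, 176.03], [-82.01, 121.73], [-58.28, 71.71], [-173.87, 95.51], [-174.79, -0.11], [-173.66, 173.66]. Speed limits (degrees/s): [136.94, 136.94, 172.46, 180, 180, 180].

INTERFACE

Orientations are given as [roll, pitch, yaw] about the fixed x, y, z axes, in that order (R = Rz(yaw) Ry(pitch) Rx(roll)).
In Python, from plant import r gives the robot as it stands.
- The arm moves only by the tool drive_effector, called after ">>>" as name([rows], argument=value, ...), one row to a line, values as JSON. Schema: {"type":"object","properties":{"motion":{"type":"array","items":{"type":"array","prefixItems":[{"type":"array","items":{"type":"number"},"minItems":3,"maxItems":3},{"type":"array","items":{"type":"number"},"minItems":3,"maxItems":3}],"minItems":2,"maxItems":2},"minItems":1,"maxItems":12},"aperture":{"type":"number"},"squeeze":{"type":"number"},"only":{"type":"string"},"quiet":{"type":"boolean"},"lines":{"type":"string"}},"required":["motion"],"additionalProperties":false}. motion is a list of rows, 1 to 12 of them, each written [[dx, dy, dz], [rx, ry, rz]]: dx, dy, dz in cm, then a rotation vector rx, ry, rz in units of 2 degrees; each row is the pose to reach, as a shift and turn from the pose commanded when the call began, along the tool's axes at that moment; what a row does not reach only later rows make up. A row lasts 1/12 s, in which the tool goes at most 0.0417 m and 7.16 degrees, less where a joint would pass 70% of its speed; a pose out of reach is approached as far as the arm can. aperture is the finger opening in m, set as the call begins (left out keeps the last). The fingers move at their own pace and stop on an object; squeeze is the grip in N (left out, the last holds). Time passes only in rows, so rows that do not move let the fingers close. The tool returns the time, the measured TCP pose, the force, the opening and the grip force at its end. only (a regular expression) keeps the lines of the reply that match it, lines (a string "A,B") keeps lines A to B, and quiet returns only ok. Input that does not fit is refused with a message, and nothing moves.
- r.get_state(): the state, without advancing time (a new reading comes with each control period).
- r.capture(name): name is "scene" or "top" or "wrist"; returns a dict with "frame" (384x512x3 uint8, red, green, blue), "z_map" (384x512 float32, m along the optical axis (not along the pixel's ray), 0 where there is no reading), "fx", "fy", "cx", "cy" (pixels), "D" ([k1, k2, p1, p2, k3] as OpenCV has them; the pictures are not rectified), "cam_to_world" (4x4, takes a point from camera to world coordinates). Camera axes: x right, y down, z forward; pixel columns grow to the right and rows downward; lengths in m; the calibration is good to about 2 mm. A picture is of the moment at which its call begins.
- r.close_job(): hands the job in; it is judged then, once.
The state is a dict: "time_s": time; "joints": joint angles; "qd": joint speeds; "joint_torque": joint torques, N m; "tcp_pos": TCP position; "eef_rot": TCP orientation; "contact_force": force on the tool from outside, world axes, zero at the start; "moment": the same for the moment, N m; "gripper_width": finger opening in m; "gripper_force": force on a finger pad.
Only numpy, scipy, OpenCV 4.12 (cv2) and the standard library are available. Lean on these libraries where they do the work, as an engineer would, in place of code of your own. Each camera call takes 0.05 s, during which the arm holds its last target. There are 200 camera calls.

## Working session

There is one attempt and no reset: what is moved stays moved. The work goes in short steps, Python scripts to look and compute and a tool call to move; the robot and the scene stay as the last step left them, time stands still between calls to the robot, and variables do not carry over. Pictures are saved under pics/ and viewed, at most 10 in all, crops included, and the job is handed in when it is done.

```bash
ls; mkdir -p pics; python3 - <<'E'
from plant import r
import cv2,numpy as np
print(r.get_state(), r.grip_depth)
a=[]
for n in ("scene","top"):
    c=r.capture(n); np.savez(f"pics/{n}.npz",**c); cv2.imwrite(f"pics/{n}0.png",c["frame"][:,:,::-1]); print(n,c["fx"],c["cx"],c["D"],c["cam_to_world"])
E
```

```text
pics
plant.py
{'time_s': 0.0, 'joints': array([ 8.86440920e+01,  2.05901894e+01,  6.34854242e-01, -1.91159727e-02,
       -7.01367778e+01, -1.65067315e+01]), 'qd': array([ 0.05774704, -0.01139345, -0.03258579,  0.02541791, -0.04228937,
       -0.00610266]), 'joint_torque': array([-3.94483031e-04, -5.82716274e+01,  2.93054366e+01,  6.99729323e+00,
        7.06183855e-03, -1.61405947e-04]), 'tcp_pos': array([0.20693062, 0.64199007, 0.22564812]), 'eef_rot': array([ 1.79906577e+02, -8.94445373e-03, -1.78691418e+01]), 'contact_force': array([-0.25865331,  0.06495473,  0.19629981]), 'moment': array([0.00394745, 0.04984889, 0.00086906]), 'gripper_force': 0.0, 'gripper_width': 0.08767793049658963} 0.0188
scene 369.62448870917876 256.0451460061816 [0.0114226 0.        0.        0.        0.       ] [[ 0.50439769 -0.48104105  0.71706519 -0.02655636]
 [-0.86320894 -0.26043864  0.43248357 -0.2110337 ]
 [-0.02129087 -0.8371208  -0.54660358  0.54256292]
 [ 0.          0.          0.          1.        ]]
top 414.23515545908066 258.1876212405468 [-0.10473768  0.          0.          0.          0.        ] [[ 0.00414278 -0.99417485  0.10769959  0.4532317 ]
 [-0.99990758 -0.00551295 -0.01242757  0.16138537]
 [ 0.01294893 -0.10763815 -0.99410581  1.14234668]
 [ 0.          0.          0.          1.        ]]
```
View pics/scene0.png

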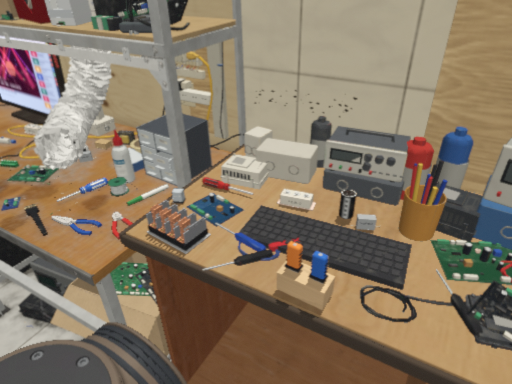

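View pics/top0.png

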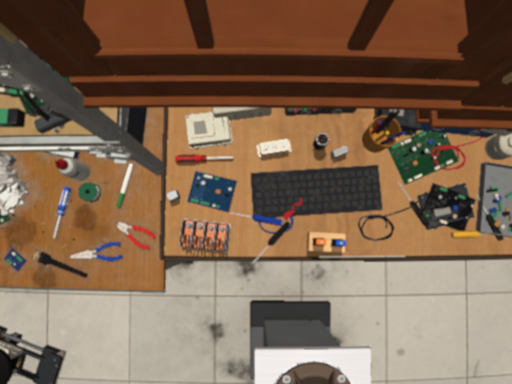

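The scene view shows the base at about (177,228) and the orange blade at (294,255) in the stand. In the top view the base is at (205,236) and the orange grip at (319,240). Next I measure.

```bash
cat > h.py <<'E'
import numpy as np, cv2
from scipy.spatial.transform import Rotation as R
def load(n): return dict(np.load(f"pics/{n}.npz"))
def K(c): return np.array([[c["fx"],0,c["cx"]],[0,c["fy"],c["cy"]],[0,0,1.]])
def cloud(c):
    h,w=c["z_map"].shape; v,u=np.mgrid[:h,:w]
    p=cv2.undistortPoints(np.stack([u,v],-1).reshape(-1,1,2).astype(float),K(c),c["D"]).reshape(h,w,2)
    P=np.dstack([p,np.ones((h,w))])*c["z_map"][...,None]
    T=c["cam_to_world"]; return P@T[:3,:3].T+T[:3,3]
def ray(c,uv,z):
    "pixels -> points on plane z"
    p=cv2.undistortPoints(np.array(uv,float).reshape(-1,1,2),K(c),c["D"]).reshape(-1,2)
    T=c["cam_to_world"]; d=np.c_[p,np.ones(len(p))]@T[:3,:3].T; o=T[:3,3]
    return o+d*((z-o[2])/d[:,2])[:,None]
def mask(c,name):
    hsv=cv2.cvtColor(c["frame"],cv2.COLOR_RGB2HSV)
    lo,hi={"orange":((4,150,120),(16,255,255)),"blue":((105,150,100),(122,255,255))}[name]
    return cv2.inRange(hsv,lo,hi)>0
E
python3 - <<'E'
from h import *
for n in("scene","top"):
    c=load(n);X=cloud(c)
    for col in("orange","blue"):
        m=mask(c,col)&(X[...,2]>.04)&(X[...,2]<.12)
        k,l,s,ce=cv2.connectedComponentsWithStats(m.astype(np.uint8))
        for i in range(1,k):
            if s[i,4]>12:
                P=X[l==i];print(n,col,s[i],ce[i].round(1),np.median(P,0).round(3),P.min(0).round(3),P.max(0).round(3))
    # top surfaces
t=load("top");X=cloud(t)
for nm,(u0,u1,v0,v1) in {"stand":(300,355,225,265),"base":(172,235,212,260)}.items():
    P=X[v0:v1,u0:u1].reshape(-1,3)
    zs=np.histogram(P[:,2],np.arange(-.02,.13,.01));print(nm,zs[0])
a=load("top")["frame"][205:265,165:240];b=load("top")["frame"][225:262,300:355]
s=load("scene")["frame"][195:260,135:220]
f=lambda i:cv2.resize(i,(390,290),interpolation=cv2.INTER_CUBIC)
s2=load("scene")["frame"][230:320,265:345]
cv2.imwrite("pics/crops.png",np.vstack([np.hstack([f(a),f(b)]),np.hstack([f(s),f(s2)])])[:,:,::-1])
E
```

```text
scene orange [405 186  25  40 290] [415.2 208.6] [ 0.691 -0.17   0.081] [ 0.686 -0.199  0.04 ] [ 0.766 -0.14   0.112]
scene orange [435 207   8  12  24] [438.9 211.8] [ 0.712 -0.217  0.077] [ 0.697 -0.219  0.059] [ 0.719 -0.207  0.094]
scene orange [433 219   5   7  13] [435.6 222.7] [ 0.712 -0.216  0.045] [ 0.704 -0.218  0.041] [ 0.719 -0.212  0.058]
scene orange [287 241  16  27 314] [293.7 254.6] [ 0.434 -0.009  0.085] [ 0.431 -0.021  0.054] [0.449 0.006 0.105]
scene blue [444 159  23   4  31] [455.1 160.8] [ 0.879 -0.217  0.118] [ 0.874 -0.239  0.116] [ 0.895 -0.193  0.12 ]
scene blue [435 194   6  10  27] [437.4 198.4] [ 0.709 -0.205  0.108] [ 0.706 -0.208  0.096] [ 0.711 -0.203  0.12 ]
scene blue [311 251  16  28 307] [318.7 265.2] [ 0.431 -0.059  0.086] [ 0.429 -0.07   0.052] [ 0.443 -0.044  0.105]
top orange [371 134   8   7  19] [373.5 137.2] [ 0.711 -0.151  0.1  ] [ 0.704 -0.164  0.044] [ 0.732 -0.144  0.119]
top orange [316 238  10   8  65] [320.3 241.6] [ 0.441 -0.008  0.103] [ 0.433 -0.03   0.044] [0.451 0.003 0.109]
top blue [336 240   4   6  20] [337.4 242.2] [ 0.441 -0.051  0.104] [ 0.434 -0.056  0.099] [ 0.446 -0.047  0.11 ]
stand [  0 623 644  10   8  17 414  49   6   4   5  19 120   1]
base [ 30 948 711  76 660 144 103 205 119  14   0   0   0   0]
```

View pics/crops.png

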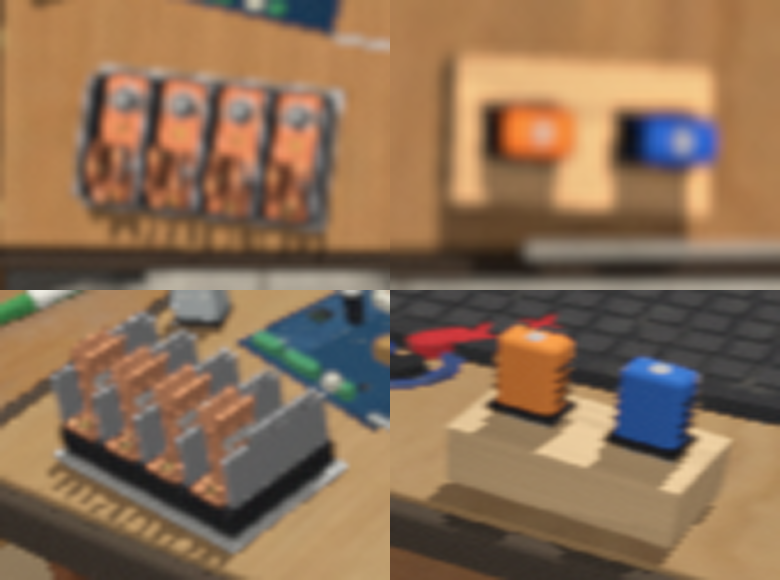

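```bash
python3 - <<'E'
from h import *
for n,(u0,u1,v0,v1) in {"top":(165,240,205,265),"scene":(135,220,190,262)}.items():
    c=load(n);X=cloud(c)[v0:v1,u0:u1].reshape(-1,3);F=c["frame"][v0:v1,u0:u1].reshape(-1,3).astype(int)
    for lo,hi in((.062,.085),(.05,.062),(.02,.05)):
        P=X[(X[:,2]>lo)&(X[:,2]<hi)&(X[:,0]<.55)];print(n,lo,len(P),P.min(0).round(3),P.max(0).round(3),P.mean(0).round(3),cv2.minAreaRect((P[:,:2]*1000).astype(np.float32)))
t=load("top")
print(ray(t,[(165+75*x/390,205+60*y/290) for x,y in((82,195),(100,68),(342,95),(322,222))],0.01).round(3))
print(ray(t,[(300+55*(x-390)/390,225+37*y/290) for x,y in((542,132),(683,142))],0.102).round(3))
E
```

```text
top 0.062 115 [0.427 0.24  0.062] [0.46  0.345 0.073] [0.443 0.291 0.067] ((442.9307861328125, 293.3067321777344), (105.90779876708984, 23.82701301574707), 84.08547973632812)
top 0.05 223 [0.422 0.227 0.05 ] [0.494 0.355 0.062] [0.455 0.294 0.056] ((456.68115234375, 291.21624755859375), (124.19410705566406, 65.78105163574219), 85.1307601928711)
top 0.02 907 [0.415 0.226 0.02 ] [0.498 0.355 0.05 ] [0.46  0.291 0.029] ((456.6213073730469, 290.5583190917969), (123.19503021240234, 73.69392395019531), 84.35980224609375)
scene 0.062 207 [0.424 0.242 0.062] [0.458 0.348 0.069] [0.441 0.294 0.065] ((441.2638854980469, 295.260009765625), (107.01139068603516, 25.393783569335938), 84.57559204101562)
scene 0.05 397 [0.418 0.229 0.05 ] [0.49  0.357 0.062] [0.448 0.288 0.055] ((454.4530029296875, 293.904541015625), (125.41294860839844, 66.5630874633789), 84.77003479003906)
scene 0.02 1007 [0.412 0.228 0.02 ] [0.55  0.391 0.05 ] [0.444 0.284 0.035] ((465.0923156738281, 320.50555419921875), (194.79031372070312, 104.17933654785156), 67.2175064086914)
[[0.429 0.357 0.01 ]
 [0.501 0.349 0.01 ]
 [0.487 0.222 0.01 ]
 [0.415 0.231 0.01 ]]
[[ 0.442 -0.011  0.102]
 [ 0.438 -0.061  0.102]]
```

The rows are not in the units I measure in: shifts go in cm and turns go in units of 2 degrees. I convert before sending: 0.33 m is 33, 0.26 m is 26, -11.6 degrees is -5.8.

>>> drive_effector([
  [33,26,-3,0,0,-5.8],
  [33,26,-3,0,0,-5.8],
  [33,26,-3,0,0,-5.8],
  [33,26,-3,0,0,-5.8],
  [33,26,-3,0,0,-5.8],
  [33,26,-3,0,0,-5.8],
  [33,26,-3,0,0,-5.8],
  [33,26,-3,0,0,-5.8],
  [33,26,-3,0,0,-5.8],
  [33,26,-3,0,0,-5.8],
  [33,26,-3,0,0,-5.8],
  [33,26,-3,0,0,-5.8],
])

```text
refused: motion[0]: [33, 26, -3, 0, 0, -5.8] is too long (schema: maxItems 2). Nothing was moved.
```

I used the wrong layout. The manual says rows with the three-number parts in brackets of their own; once more.

>>> drive_effector([
  [[33,26,-3],[0,0,-5.8]],
  [[33,26,-3],[0,0,-5.8]],
  [[33,26,-3],[0,0,-5.8]],
  [[33,26,-3],[0,0,-5.8]],
  [[33,26,-3],[0,0,-5.8]],
  [[33,26,-3],[0,0,-5.8]],
  [[33,26,-3],[0,0,-5.8]],
  [[33,26,-3],[0,0,-5.8]],
  [[33,26,-3],[0,0,-5.8]],
  [[33,26,-3],[0,0,-5.8]],
  [[33,26,-3],[0,0,-5.8]],
  [[33,26,-3],[0,0,-5.8]],
])

```text
time_s: 1.1
tcp_pos: [0.4424, 0.2915, 0.2566]
eef_rot: [180.0, 0.0, -6.5]
contact_force: [-0.4, 0.4, -0.9]
gripper_width: 0.0878
gripper_force: 0.0
```

```bash
cat >> h.py <<'E'
def plan(pos,yaw,roll=180.,pitch=0.,p0=None,e0=None):
    "tool-axis row from the present measured pose to a tcp pose"
    from plant import r
    s=r.get_state(); A=R.from_euler("xyz",s["eef_rot"],degrees=True); B=R.from_euler("xyz",[roll,pitch,yaw],degrees=True)
    print("at",s["tcp_pos"].round(4),s["eef_rot"].round(2),"row",A.inv().apply(np.array(pos)-s["tcp_pos"]).round(4),(A.inv()*B).as_rotvec(degrees=True).round(2))
E
python3 - <<'E'
from plant import r
from h import *
c=r.capture("wrist");np.savez("pics/w1.npz",**c);cv2.imwrite("pics/w1.png",c["frame"][:,:,::-1])
print(r.get_state(),c["cam_to_world"],c["D"])
E
```

```text
{'time_s': 1.15, 'joints': array([ 5.47333300e+01,  5.73352027e+00, -1.48332634e+01, -1.35421619e-02,
       -6.94383800e+01,  2.88569344e+01]), 'qd': array([ 2.24373468,  0.56042602,  0.04737033, -0.09610629,  0.09071839,
       -0.48538979]), 'joint_torque': array([-1.29053157e+00, -3.80468595e+01,  2.92342311e+01,  7.03794301e+00,
        1.99275491e-03,  1.84863266e-01]), 'tcp_pos': array([0.44181769, 0.29272808, 0.25644476]), 'eef_rot': array([-1.79998404e+02,  1.35970183e-02, -6.41449217e+00]), 'contact_force': array([-0.18748384,  0.09684   , -0.52820853]), 'moment': array([-0.01256453,  0.04619206, -0.0310113 ]), 'gripper_force': 0.0, 'gripper_width': 0.08763352866934171} [[-0.11219656 -0.94847614 -0.29631899  0.52306672]
 [-0.99368527  0.10672166  0.03464215  0.28313182]
 [-0.0012336   0.29833455 -0.95446057  0.41449228]
 [ 0.          0.          0.          1.        ]] [-0.05621549  0.          0.          0.          0.        ]
```

View pics/w1.png

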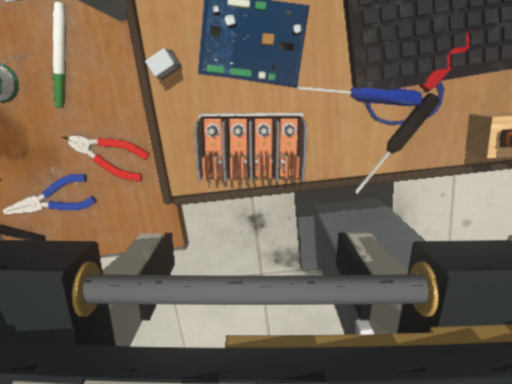

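Wrist view: the base spans (198,115)–(303,185), with the jaws towards the lower (front) edge at v≈165. I'll locate the leaves and barriers from all three clouds.

```bash
python3 - <<'E'
from h import *
import cv2
yaw=np.deg2rad(-6.0)
for n in("top","scene","w1"):
    c=load(n);X=cloud(c).reshape(-1,3);F=cv2.cvtColor(c["frame"],cv2.COLOR_RGB2HSV).reshape(-1,3).astype(int)
    k=(abs(X[:,0]-.457)<.06)&(abs(X[:,1]-.291)<.09)&(X[:,2]>.008)&(X[:,2]<.09);X=X[k];F=F[k]
    cop=(F[:,0]<16)&(F[:,1]>90); gr=(F[:,1]<50)
    L=X[(X[:,2]>.060)&cop];B=X[(X[:,2]>.05)&(X[:,2]<.062)&gr]; W=X
    print(n,c["fx"],"leaf",len(L),cv2.minAreaRect((L[:,:2]*1000).astype(np.float32)),L[:,2].max())
    print(" bar",len(B),cv2.minAreaRect((B[:,:2]*1000).astype(np.float32)))
    print(" all",cv2.minAreaRect((W[(W[:,2]<.04),:2]*1000).astype(np.float32)))
    ex=np.array([np.cos(yaw),np.sin(yaw)]);ey=np.array([-ex[1],ex[0]])
    o=np.array([.457,.291])
    for nm,Q in(("leaf",L),("bar",B)):
        b=(Q[:,:2]-o)@ey*1000
        print(" ",nm,np.histogram(b,np.arange(-69,72,3))[0])
    a=(L[:,:2]-o)@ex*1000;print(" leaf x",np.percentile(a,[2,50,98]).round(1))
    b=(L[:,:2]-o)@ey*1000
    for j in(45,15,-15,-45):
        q=(abs(b-j)<12); print("  jaw",j,q.sum(),b[q].mean().round(1),np.percentile(b[q],[3,97]).round(1),a[q].mean().round(1))
c=load("w1");f=c["frame"][105:195,190:312];cv2.imwrite("pics/w1c.png",cv2.resize(f,(793,585),interpolation=cv2.INTER_CUBIC)[:,:,::-1])
E
```

```text
top 414.23515545908066 leaf 129 ((443.3061828613281, 296.9305419921875), (113.19422912597656, 23.82701301574707), 84.08547973632812) 0.07326682691912234
 bar 88 ((456.62042236328125, 290.5709533691406), (122.04345703125, 65.78494262695312), 83.4184799194336)
 all ((470.7273864746094, 278.74127197265625), (143.65487670898438, 104.61384582519531), 84.39517974853516)
  leaf [ 0  0  0  0  0  4  9  1  2 12  7  0  0  0  0  4  8  1  0 13  6  0  0  0
  0  4  8  2  1 11  7  0  0  0  0  3  7  1  0  8  9  0  0  1  0  0]
  bar [ 0  0 13  8  0  0  0  0  0  0  0  0 19  4  0  0  0  0  0  0  0  0 15  4
  0  0  0  0  0  0  0  0 11  6  0  0  0  0  0  0  0  0  5  3  0  0]
 leaf x [-25.7 -13.7  -2.7]
  jaw 45 28 46.6 [38.7 53.1] -13.5
  jaw 15 33 16.0 [ 8.6 22.6] -13.4
  jaw -15 32 -14.0 [-21.7  -7.7] -14.2
  jaw -45 35 -44.0 [-51.8 -37.6] -13.9
scene 369.62448870917876 leaf 246 ((441.3761291503906, 295.300537109375), (107.05278015136719, 24.720754623413086), 84.0876235961914) 0.06928619013871551
 bar 168 ((454.40826416015625, 293.70379638671875), (125.75914764404297, 64.9286880493164), 83.2242126464843
[... 766 characters left out ...]
13916015625), (121.50721740722656, 66.85348510742188), 83.73359680175781)
 all ((470.5229797363281, 279.960693359375), (150.0895233154297, 103.55388641357422), 85.43370819091797)
  leaf [ 0  0  0  0  0  0  0 39 68  0 14 45 20  0  0  0  0 44 47  0 14 66  5  0
  0  0  0 33 47  0 15 70 15  0  0  0  0 41 32  0 18 79 14  0  0  0]
  bar [  0   0   0   0  82  89   0   0   0   0   0   0   0   0 107  54   0   0
   0   0   0   0   0   0 115  53   0   0   0   0   0   0   0   0 129   5
   0   0   0   0   0   0   0   8 142   0]
 leaf x [-25.3 -13.1  -2. ]
  jaw 45 170 50.7 [43.3 56.8] -13.1
  jaw 15 165 20.2 [13.2 26.8] -13.5
  jaw -15 171 -10.0 [-16.3  -3.2] -13.5
  jaw -45 166 -41.1 [-46.7 -33.5] -12.9
```

View pics/w1c.png

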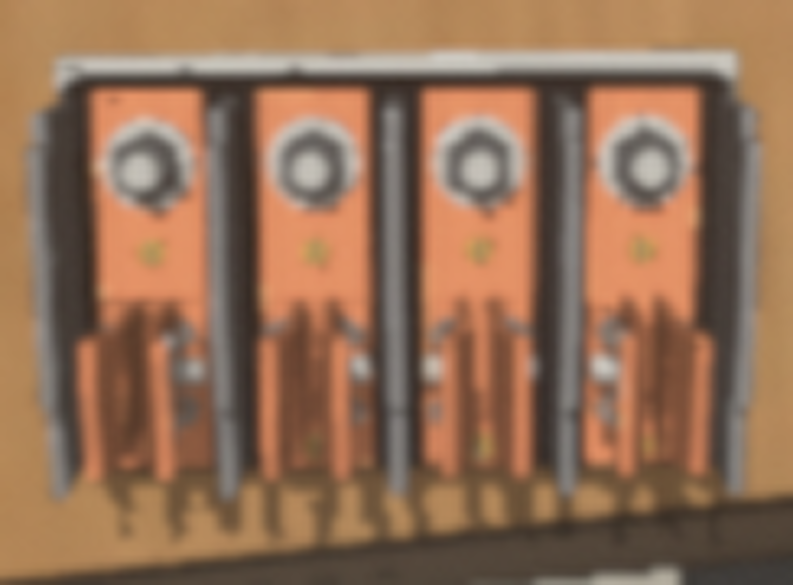

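```bash
cat > jaws.py <<'E'
import sys
from h import *
def jaws(c,tag,yaw=-6.0):
    y=np.deg2rad(yaw)
    X=cloud(c).reshape(-1,3);F=cv2.cvtColor(c["frame"],cv2.COLOR_RGB2HSV).reshape(-1,3).astype(int)
    k=(abs(X[:,0]-.457)<.06)&(abs(X[:,1]-.291)<.09)&(X[:,2]>.06)&(X[:,2]<.09)&(F[:,0]<16)&(F[:,1]>90)
    L=X[k];ex=np.array([np.cos(y),np.sin(y)]);ey=np.array([-ex[1],ex[0]]);o=np.array([.457,.291])
    a=(L[:,:2]-o)@ex;b=(L[:,:2]-o)@ey
    for i in range(2): # 4 groups 30 mm apart
        s=np.median([b[abs(b-j-(0 if i==0 else s))<.013].mean()-j for j in(.045,.015,-.015,-.045)])
    mid=(np.percentile(a,3)+np.percentile(a,97))/2
    print(tag,len(L),"x off",mid.round(4),"y off",s.round(4),"centre",(o+mid*ex+s*ey).round(4), "z",np.percentile(L[:,2],95).round(4))
if __name__=="__main__":
    from plant import r
    c=r.capture("wrist");np.savez("pics/w2.npz",**c)
    for n in("top","scene","w1","w2"): jaws(load(n),n)
    print(r.get_state()["qd"].round(2))
    plan([.44,-.01,.26],-94)
E
python3 jaws.py
```

```text
top 129 x off -0.014 y off 0.001 centre [0.4432 0.2935] z 0.0708
scene 246 x off -0.0164 y off 0.0034 centre [0.4411 0.2961] z 0.0681
w1 726 x off -0.0135 y off 0.0055 centre [0.4441 0.2979] z 0.0692
w2 726 x off -0.0133 y off 0.0054 centre [0.4443 0.2978] z 0.0692
[ 1.68  0.27 -0.05 -0.1   0.06 -0.08]
at [0.4414 0.2935 0.2563] [ 1.80e+02  2.00e-02 -6.33e+00] row [ 0.0321  0.3018 -0.0037] [2.000e-02 1.000e-02 8.767e+01]
```

In the tool's units: 0.3 m is 30, 0.03 m is 3, 84 degrees is 42.

>>> drive_effector([
  [[3,30,0],[0,0,3.5]],
  [[3,30,0],[0,0,7]],
  [[3,30,0],[0,0,10.5]],
  [[3,30,0],[0,0,14]],
  [[3,30,0],[0,0,17.5]],
  [[3,30,0],[0,0,21]],
  [[3,30,0],[0,0,24.5]],
  [[3,30,0],[0,0,28]],
  [[3,30,0],[0,0,31.5]],
  [[3,30,0],[0,0,35]],
  [[3,30,0],[0,0,38.5]],
  [[3,30,0],[0,0,42]],
])

```text
time_s: 2.2
tcp_pos: [0.4385, -0.0067, 0.2563]
eef_rot: [180.0, 0.0, -90.5]
contact_force: [-0.3, -0.2, -0.1]
gripper_width: 0.0874
gripper_force: 0.0
```

>>> drive_effector([
  [[0,0,0],[0,0,1.75]],
  [[0,0,0],[0,0,1.75]],
  [[0,0,0],[0,0,1.75]],
  [[0,0,0],[0,0,1.75]],
])

```text
time_s: 2.53
tcp_pos: [0.4385, -0.007, 0.2564]
eef_rot: [180.0, -0.0, -93.6]
contact_force: [-0.1, 0.5, 0.9]
gripper_width: 0.0875
gripper_force: 0.0
```

```bash
python3 - <<'E'
from plant import r
from h import *
c=r.capture("wrist");np.savez("pics/w3.npz",**c);cv2.imwrite("pics/w3.png",c["frame"][:,:,::-1])
print(r.get_state()["qd"].round(2),r.get_state()["tcp_pos"].round(4),r.get_state()["eef_rot"].round(2))
for n in("top","scene","w3"):
    c=load(n);X=cloud(c)
    near=(abs(X[...,0]-.44)<.04)&(abs(X[...,1]+.035)<.07)
    for col in("orange","blue"):
        m=mask(c,col)&near&(X[...,2]>.096)&(X[...,2]<.112)
        P=X[m];print(n,col,len(P),P[:,:2].mean(0).round(4),cv2.minAreaRect((P[:,:2]*1000).astype(np.float32)))
    P=X[near&(X[...,2]>.038)&(X[...,2]<.050)];print(n,"stand",len(P),cv2.minAreaRect((P[:,:2]*1000).astype(np.float32)))
E
```

```text
[-0.34 -0.06 -0.03  0.02  0.04 -0.44] [ 0.4385 -0.0072  0.2565] [179.99  -0.   -93.6 ]
top orange 57 [ 0.4415 -0.0079] ((441.3092041015625, -8.269949913024902), (23.32693862915039, 15.052864074707031), 89.79239654541016)
top blue 27 [ 0.4404 -0.0549] ((440.0341796875, -57.061737060546875), (20.824981689453125, 12.542394638061523), 89.8415298461914)
top stand 424 ((441.08892822265625, -34.50346755981445), (94.95833587646484, 46.3359375), 87.9721450805664)
scene orange 100 [ 0.4374 -0.0096] ((439.77239990234375, -8.079619407653809), (25.516267776489258, 15.50439167022705), 83.06744384765625)
scene blue 91 [ 0.434  -0.0583] ((435.9315490722656, -57.97471237182617), (24.400310516357422, 12.436911582946777), 86.29106140136719)
scene stand 733 ((439.0362243652344, -32.91194534301758), (96.25861358642578, 50.32418441772461), 87.58705139160156)
w3 orange 292 [ 0.442  -0.0063] ((442.78369140625, -5.607421875), (25.446352005004883, 14.725556373596191), 86.60163116455078)
w3 blue 0 [nan nan] ((0.0, 0.0), (0.0, 0.0), 0.0)
w3 stand 2412 ((441.5054931640625, -30.268695831298828), (96.29756164550781, 48.10940933227539), 87.05327606201172)<stdin>:10: RuntimeWarning: Mean of empty slice.
  ret = um.true_divide(
```

View pics/w3.png

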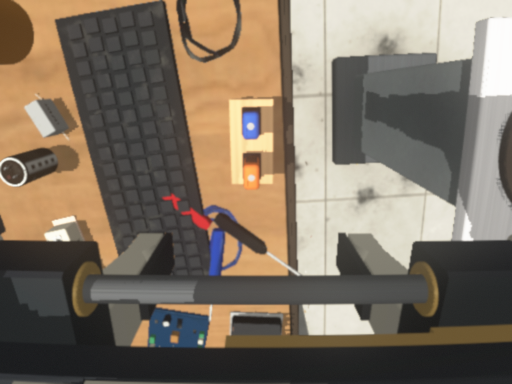

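The orange grip is at about (250,178) and the blue one at (250,126), with the fingers already in line with the grip's thickness. Descending.

In the tool's units: 0.195 m is 19.5, -0.003 m is -0.3, -0.8 degrees is -0.4.

>>> drive_effector([
  [[0,-0.3,4],[0,0,-0.4]],
  [[0,-0.3,8],[0,0,-0.4]],
  [[0,-0.3,12],[0,0,-0.4]],
  [[0,-0.3,15],[0,0,-0.4]],
  [[0,-0.3,17.5],[0,0,-0.4]],
  [[0,-0.3,19],[0,0,-0.4]],
  [[0,-0.3,19.5],[0,0,-0.4]],
  [[0,-0.3,19.5],[0,0,-0.4]],
  [[0,-0.3,19.5],[0,0,-0.4]],
], aperture=0.06)

```text
time_s: 3.33
tcp_pos: [0.4421, -0.0077, 0.0622]
eef_rot: [-180.0, -0.0, -92.9]
contact_force: [-0.1, -0.8, 0.3]
gripper_width: 0.0602
gripper_force: 0.0
```

>>> drive_effector([
  [[0,0,0],[0,0,0]],
  [[0,0,0],[0,0,0]],
  [[0,0,0],[0,0,0]],
  [[0,0,0],[0,0,0]],
  [[0,0,0],[0,0,0]],
  [[0,0,0],[0,0,0]],
], aperture=0, squeeze=8)

```text
time_s: 3.83
tcp_pos: [0.4416, -0.0079, 0.0618]
eef_rot: [-180.0, 0.0, -93.0]
contact_force: [1.0, -0.4, 0.1]
gripper_width: 0.0252
gripper_force: 0.0
```

>>> drive_effector([
  [[0,0,0],[0,0,0]],
  [[0,0,0],[0,0,0]],
  [[0,0,0],[0,0,0]],
  [[0,0,0],[0,0,0]],
  [[0,0,0],[0,0,0]],
  [[0,0,0],[0,0,0]],
], aperture=0, squeeze=8)

```text
time_s: 4.33
tcp_pos: [0.4415, -0.008, 0.0616]
eef_rot: [-180.0, -0.0, -93.0]
contact_force: [0.0, 0.3, 2.6]
gripper_width: 0.0157
gripper_force: 8.0
```

>>> drive_effector([
  [[0,0,0],[0,0,0]],
  [[0,0,-0.5],[0,0,0]],
  [[0,0,-1.5],[0,0,0]],
  [[0,0,-3.5],[0,0,0]],
  [[0,0,-6],[0,0,0]],
  [[0,0,-9],[0,0,0]],
  [[0,0,-12],[0,0,0]],
  [[0,0,-14],[0,0,0]],
  [[0,0,-15],[0,0,0]],
  [[0,0,-15],[0,0,0]],
], aperture=0, squeeze=50)

```text
time_s: 5.17
tcp_pos: [0.4425, -0.0076, 0.2138]
eef_rot: [-179.8, 0.1, -93.0]
contact_force: [0.4, -0.7, -1.6]
gripper_width: 0.0158
gripper_force: 50.0
```

```bash
python3 - <<'E'
from plant import r
from h import *
c=r.capture("wrist");np.savez("pics/w4.npz",**c);cv2.imwrite("pics/w4.png",c["frame"][:,:,::-1])
plan([.443,.296,.205],-6.0)
E
```

```text
at [ 0.4416 -0.0078  0.2119] [-1.7993e+02  6.0000e-02 -9.2970e+01] row [-0.3034  0.0143  0.0072] [-1.000e-01 -1.000e-02 -8.697e+01]
```

View pics/w4.png

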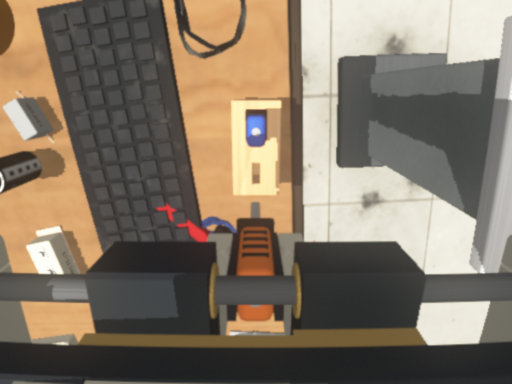

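The blade is gripped upright, with its steel showing at about (255,210) and the orange grip at (256,265). I'll use the tip to find the wrist camera's lateral bias.

```bash
python3 - <<'E'
from h import *
from plant import r
c=load("w4");X=cloud(c);s=r.get_state();A=R.from_euler("xyz",s["eef_rot"],degrees=True)
T=A.inv().apply((X.reshape(-1,3)-s["tcp_pos"])).reshape(X.shape)  # tool frame
m=(abs(T[...,1])<.025)&(abs(T[...,0])<.04)&(T[...,2]>-.05)&(T[...,2]<.07)
vs=np.unique(np.where(m)[0])
for v in range(200,325,6):
    k=np.where(m[v])[0]
    k=k[(k>225)&(k<290)]
    if len(k): print(v,k.min(),k.max(),"tool",T[v,k].mean(0).round(4),"y range",T[v,k,1].min().round(4),T[v,k,1].max().round(4), c["frame"][v,k[len(k)//2]])
E
```

```text
206 251 259 tool [ 0.0068 -0.0009  0.0432] y range -0.0036 0.0017 [126 114 105]
212 250 259 tool [ 0.0071 -0.0012  0.0316] y range -0.0041 0.0016 [125 114 106]
218 239 270 tool [ 0.0127 -0.0012  0.0075] y range -0.0097 0.0074 [86 72 62]
224 236 273 tool [ 0.01   -0.0011  0.0054] y range -0.0113 0.009 [69 52 42]
230 236 273 tool [ 0.0088 -0.0011  0.0001] y range -0.0114 0.009 [110  66  43]
236 226 289 tool [ 0.0094  0.0004 -0.0087] y range -0.0154 0.0162 [132  75  43]
242 226 289 tool [ 0.0094  0.0004 -0.0153] y range -0.0149 0.0156 [148  83  45]
248 226 289 tool [ 0.0092  0.0004 -0.0214] y range -0.0144 0.0151 [120  69  41]
254 226 289 tool [ 0.0093  0.0003 -0.0273] y range -0.0144 0.0144 [55 43 36]
260 226 289 tool [ 0.0091  0.0003 -0.0325] y range -0.0137 0.0139 [150  82  44]
266 226 289 tool [ 0.0096  0.0002 -0.0386] y range -0.0129 0.0133 [150  81  42]
272 226 289 tool [ 0.0091  0.0002 -0.0424] y range -0.0128 0.0128 [190 101  52]
308 227 284 tool [-0.0063 -0.0006 -0.0453] y range -0.0121 0.0108 [198 108  59]
314 227 283 tool [-0.0091 -0.0009 -0.0455] y range -0.0124 0.0107 [202 106  54]
320 227 283 tool [-0.0123 -0.0009 -0.0454] y range -0.0124 0.0108 [185 112  64]
```

>>> drive_effector([
  [[-34.85,1.05,0],[0,0,-3.5]],
  [[-34.85,1.05,0],[0,0,-7]],
  [[-34.85,1.05,0],[0,0,-10.5]],
  [[-34.85,1.05,0],[0,0,-14]],
  [[-34.85,1.05,0],[0,0,-17.5]],
  [[-34.85,1.05,2],[0,0,-21]],
  [[-34.85,1.05,3],[0,0,-24.5]],
  [[-34.85,1.05,5],[0,0,-28]],
  [[-34.85,1.05,5],[0,0,-31.5]],
  [[-34.85,1.05,5],[0,0,-35]],
  [[-34.85,1.05,5],[0,0,-38.5]],
  [[-34.85,1.05,5],[0,0,-42]],
])

```text
time_s: 6.22
tcp_pos: [0.4478, 0.3401, 0.1582]
eef_rot: [179.7, 0.2, -8.6]
contact_force: [0.1, -0.2, -2.2]
gripper_width: 0.0158
gripper_force: 50.0
```

>>> drive_effector([
  [[0,0,0],[0,0,-1.5]],
  [[0,0,0],[0,0,-1.5]],
  [[0,0,0],[0,0,-1.5]],
  [[0,0,0],[0,0,-1.5]],
])

```text
time_s: 6.55
tcp_pos: [0.4486, 0.3401, 0.1604]
eef_rot: [179.9, 0.1, -6.1]
contact_force: [-0.1, -0.6, 0.8]
gripper_width: 0.0157
gripper_force: 50.0
```

```bash
python3 - <<'E'
from plant import r
from h import *
from jaws import jaws
c=r.capture("wrist");np.savez("pics/w5.npz",**c);np.savez("pics/t5.npz",**r.capture("top"))
im=c["frame"][100:300,150:362];cv2.imwrite("pics/w5.png",cv2.resize(im,None,fx=2.8,fy=2.8,interpolation=cv2.INTER_CUBIC)[:,:,::-1])
jaws(c,"w5")
X=cloud(c).reshape(-1,3);s=r.get_state();A=R.from_euler("xyz",s["eef_rot"],degrees=True);T=A.inv().apply(X-s["tcp_pos"])
m=(abs(T[:,1])<.009)&(abs(T[:,0])<.025)&(T[:,2]>.02)&(T[:,2]<.052);print("blade",m.sum(),T[m].mean(0).round(4))
plan([.4492,.3408,.145],-6)
E
```

```text
w5 1300 x off -0.0132 y off 0.0042 centre [0.4443 0.2966] z 0.0692
blade 144 [ 0.008  -0.0009  0.0376]
at [0.4489 0.3404 0.1611] [ 1.7996e+02  3.0000e-02 -6.0500e+00] row [ 0.0003 -0.0005  0.0161] [ 0.04  0.03 -0.05]
```

View pics/w5.png

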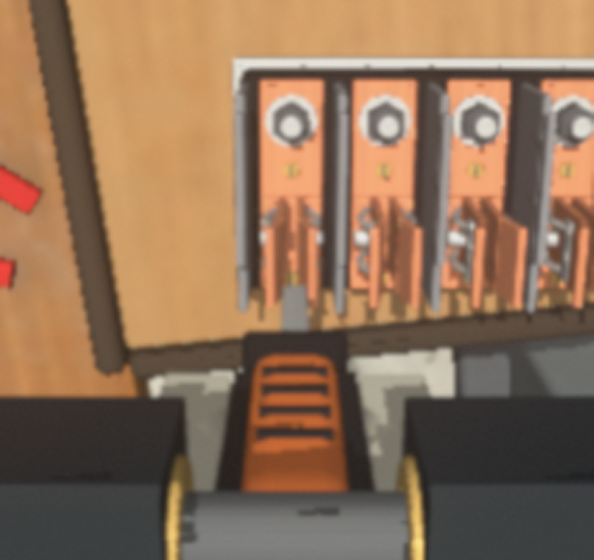

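The blade tip at (294,290) is midway between jaw 1's leaves, at u 268 and 312. Going down in stages and reading the force while it moves.

In the tool's units: 0.04 m is 4, 0.036 m is 3.6.

>>> drive_effector([
  [[0,0,1.5],[0,0,0]],
  [[0,0,2.5],[0,0,0]],
  [[0,0,3.2],[0,0,0]],
  [[0,0,3.6],[0,0,0]],
  [[0,0,4],[0,0,0]],
])

```text
time_s: 7.07
tcp_pos: [0.449, 0.3405, 0.121]
eef_rot: [180.0, 0.0, -6.0]
contact_force: [-0.1, 0.2, -0.8]
gripper_width: 0.0159
gripper_force: 50.0
```

>>> drive_effector([
  [[0,0,0.4],[0,0,0]],
  [[0,0,0.8],[0,0,0]],
])

```text
time_s: 7.23
tcp_pos: [0.4493, 0.3409, 0.1136]
eef_rot: [-180.0, -0.0, -6.0]
contact_force: [0.2, 0.1, 2.1]
gripper_width: 0.0154
gripper_force: 50.0
```

>>> drive_effector([
  [[0,0,0.4],[0,0,0]],
  [[0,0,0.8],[0,0,0]],
])

```text
time_s: 7.4
tcp_pos: [0.4505, 0.3416, 0.1076]
eef_rot: [-179.9, -0.2, -5.9]
contact_force: [2.6, -1.2, 10.2]
gripper_width: 0.0156
gripper_force: 50.0
```

>>> drive_effector([
  [[0,0,0.4],[0,0,0]],
  [[0,0,0.8],[0,0,0]],
])

```text
time_s: 7.57
tcp_pos: [0.4504, 0.3417, 0.0993]
eef_rot: [-179.8, -0.2, -5.9]
contact_force: [-0.6, 0.1, 9.2]
gripper_width: 0.0157
gripper_force: 50.0
```

>>> drive_effector([
  [[0,0,0.4],[0,0,0]],
  [[0,0,0.8],[0,0,0]],
])

```text
time_s: 7.73
tcp_pos: [0.4504, 0.3418, 0.0913]
eef_rot: [-179.8, -0.2, -5.9]
contact_force: [0.2, -0.4, 9.6]
gripper_width: 0.0158
gripper_force: 50.0
```

>>> drive_effector([
  [[0,0,0.2],[0,0,0]],
  [[0,0,0.3],[0,0,0]],
  [[0,0,0.3],[0,0,0]],
  [[0,0,0.3],[0,0,0]],
])

```text
time_s: 8.07
tcp_pos: [0.4503, 0.3417, 0.088]
eef_rot: [-179.9, -0.1, -5.9]
contact_force: [1.4, -0.9, 5.6]
gripper_width: 0.0157
gripper_force: 50.0
```

In the tool's units: 0.003 m is 0.3, 0.0015 m is 0.15.

>>> drive_effector([
  [[0,0,0.15],[0,0,0]],
  [[0,0,0.3],[0,0,0]],
  [[0,0,0.3],[0,0,0]],
])

```text
time_s: 8.32
tcp_pos: [0.4503, 0.3418, 0.0851]
eef_rot: [-179.8, -0.1, -5.9]
contact_force: [0.7, -0.1, 7.4]
gripper_width: 0.0157
gripper_force: 50.0
```

>>> drive_effector([
  [[0,0,0.1],[0,0,0]],
  [[0,0,0.1],[0,0,0]],
  [[0,0,0.1],[0,0,0]],
])

```text
time_s: 8.57
tcp_pos: [0.4504, 0.3418, 0.0845]
eef_rot: [-179.8, -0.2, -5.9]
contact_force: [-0.3, -0.6, 10.7]
gripper_width: 0.016
gripper_force: 50.0
```

>>> drive_effector([
  [[0,0,0.1],[0,0,0]],
  [[0,0,0.15],[0,0,0]],
  [[0,0,0.15],[0,0,0]],
])

```text
time_s: 8.82
tcp_pos: [0.4505, 0.3419, 0.0844]
eef_rot: [-179.8, -0.2, -5.9]
contact_force: [-3.7, -3.8, 22.4]
gripper_width: 0.0157
gripper_force: 50.0
```

```bash
python3 - <<'E'
from plant import r
from h import *
c=r.capture("wrist")
X=cloud(c).reshape(-1,3);s=r.get_state();print(s["contact_force"],s["tcp_pos"]);A=R.from_euler("xyz",s["eef_rot"],degrees=True);T=A.inv().apply(X-s["tcp_pos"])
plan([.4504,.3418,.137],-6)
for z in(.137,.1):plan(np.array([.4504,.3418,z])+[-.0031,-.0298,0],-6)
E
```

```text
[-3.62592485 -3.54598988 21.85709886] [0.4505372  0.34189154 0.08437028]
at [0.4505 0.3419 0.0844] [-179.82   -0.19   -5.89] row [ 0.0001 -0.0001 -0.0526] [-0.18 -0.19  0.11]
at [0.4505 0.3419 0.0844] [-179.82   -0.19   -5.89] row [ 0.      0.0299 -0.0527] [-0.18 -0.19  0.11]
at [0.4505 0.3419 0.0844] [-179.82   -0.19   -5.89] row [-0.0001  0.03   -0.0157] [-0.18 -0.19  0.11]
```

Jaw 1 is sound, dragging about 9.5 N, and the floor is confirmed. Now jaw 2.

In the tool's units: 0.029 m is 2.9, -0.056 m is -5.6.

>>> drive_effector([
  [[0,0,-1],[0,0,0]],
  [[0,0,-2.5],[0,0,0]],
  [[0,0,-4],[0,0,0]],
  [[0,0,-5.2],[0,0,0]],
  [[0,0,-5.6],[0,0,0]],
  [[0,1.5,-5.6],[0,0,0]],
  [[0,2.9,-5.6],[0,0,0]],
  [[0,2.9,-5.6],[0,0,0]],
  [[0,2.9,-5.6],[0,0,0]],
  [[0,2.9,-5.6],[0,0,0]],
])

```text
time_s: 9.7
tcp_pos: [0.4459, 0.3111, 0.1367]
eef_rot: [180.0, 0.0, -6.0]
contact_force: [-0.6, 0.5, -1.1]
gripper_width: 0.016
gripper_force: 50.0
```

>>> drive_effector([
  [[0,0,1],[0,0,0]],
  [[0,0,1.6],[0,0,0]],
  [[0,0,2],[0,0,0]],
  [[0,0,2.4],[0,0,0]],
])

```text
time_s: 10.03
tcp_pos: [0.4457, 0.3116, 0.1119]
eef_rot: [179.9, 0.0, -6.0]
contact_force: [-0.2, 0.3, 0.5]
gripper_width: 0.0161
gripper_force: 50.0
```

>>> drive_effector([
  [[0,0,0.4],[0,0,0]],
  [[0,0,0.8],[0,0,0]],
])

```text
time_s: 10.2
tcp_pos: [0.4461, 0.3119, 0.1046]
eef_rot: [180.0, -0.0, -5.9]
contact_force: [-0.4, 0.1, 0.1]
gripper_width: 0.0157
gripper_force: 50.0
```

>>> drive_effector([
  [[0,0,0.4],[0,0,0]],
  [[0,0,0.8],[0,0,0]],
])

```text
time_s: 10.37
tcp_pos: [0.446, 0.3118, 0.0967]
eef_rot: [-180.0, -0.0, -6.0]
contact_force: [-0.0, 0.3, -0.2]
gripper_width: 0.0157
gripper_force: 50.0
```

>>> drive_effector([
  [[0,0,0.4],[0,0,0]],
  [[0,0,0.8],[0,0,0]],
])

```text
time_s: 10.53
tcp_pos: [0.446, 0.3118, 0.0887]
eef_rot: [-180.0, -0.0, -6.0]
contact_force: [-0.8, -0.5, 0.7]
gripper_width: 0.0157
gripper_force: 50.0
```

>>> drive_effector([
  [[0,0,0.4],[0,0,0]],
  [[0,0,0.7],[0,0,0]],
  [[0,0,0.7],[0,0,0]],
  [[0,0,0.7],[0,0,0]],
])

```text
time_s: 10.87
tcp_pos: [0.4466, 0.3119, 0.0842]
eef_rot: [-180.0, -0.1, -5.9]
contact_force: [-4.7, -4.4, 21.2]
gripper_width: 0.0158
gripper_force: 50.0
```

Jaw 2 drags only about 0–1 N and reached the floor, so it looks slack. On to jaws 3 and 4.

The rows are not in the units I measure in: shifts go in cm and turns go in units of 2 degrees. I convert before sending: -0.056 m is -5.6, -0.052 m is -5.2.

>>> drive_effector([
  [[0,0,-1],[0,0,0]],
  [[0,0,-2.5],[0,0,0]],
  [[0,0,-4],[0,0,0]],
  [[0,0,-5.2],[0,0,0]],
  [[0,0,-5.6],[0,0,0]],
  [[0,1.5,-5.6],[0,0,0]],
  [[0,3,-5.6],[0,0,0]],
  [[0,3,-5.6],[0,0,0]],
  [[0,3,-5.6],[0,0,0]],
  [[0,3,-5.6],[0,0,0]],
])

```text
time_s: 11.7
tcp_pos: [0.4428, 0.2813, 0.1377]
eef_rot: [180.0, 0.0, -6.0]
contact_force: [-0.5, 0.2, -0.9]
gripper_width: 0.0156
gripper_force: 50.0
```

>>> drive_effector([
  [[0,0,1],[0,0,0]],
  [[0,0,1.6],[0,0,0]],
  [[0,0,2],[0,0,0]],
  [[0,0,2.4],[0,0,0]],
])

```text
time_s: 12.03
tcp_pos: [0.4426, 0.2816, 0.1129]
eef_rot: [179.9, 0.0, -6.0]
contact_force: [-0.7, -2.5, 3.8]
gripper_width: 0.0156
gripper_force: 50.0
```

>>> drive_effector([
  [[0,0,0.4],[0,0,0]],
  [[0,0,0.8],[0,0,0]],
])

```text
time_s: 12.2
tcp_pos: [0.4439, 0.2823, 0.1069]
eef_rot: [-180.0, -0.1, -5.9]
contact_force: [-1.0, -2.7, 9.4]
gripper_width: 0.016
gripper_force: 50.0
```

>>> drive_effector([
  [[0,0,0.4],[0,0,0]],
  [[0,0,0.8],[0,0,0]],
])

```text
time_s: 12.37
tcp_pos: [0.4437, 0.2823, 0.0987]
eef_rot: [-180.0, -0.1, -5.9]
contact_force: [-0.8, -1.9, 7.3]
gripper_width: 0.0156
gripper_force: 50.0
```

>>> drive_effector([
  [[0,0,0.4],[0,0,0]],
  [[0,0,0.8],[0,0,0]],
])

```text
time_s: 12.53
tcp_pos: [0.4438, 0.2824, 0.0908]
eef_rot: [-180.0, -0.1, -5.9]
contact_force: [-0.5, -2.5, 8.4]
gripper_width: 0.0159
gripper_force: 50.0
```

>>> drive_effector([
  [[0,0,0.4],[0,0,0]],
  [[0,0,0.7],[0,0,0]],
  [[0,0,0.7],[0,0,0]],
  [[0,0,0.7],[0,0,0]],
])

```text
time_s: 12.87
tcp_pos: [0.4438, 0.2824, 0.0842]
eef_rot: [-180.0, -0.1, -5.9]
contact_force: [-1.9, -2.2, 11.9]
gripper_width: 0.0156
gripper_force: 50.0
```

>>> drive_effector([
  [[0,0,0.1],[0,0,0]],
  [[0,0,-1],[0,0,0]],
  [[0,0,-2.5],[0,0,0]],
  [[0,0,-4],[0,0,0]],
  [[0,0,-5.2],[0,0,0]],
  [[0,0,-5.6],[0,0,0]],
  [[0,1.5,-5.6],[0,0,0]],
  [[0,3.05,-5.6],[0,0,0]],
  [[0,3.05,-5.6],[0,0,0]],
  [[0,3.05,-5.6],[0,0,0]],
  [[0,3.05,-5.6],[0,0,0]],
])

```text
time_s: 13.78
tcp_pos: [0.4396, 0.2509, 0.1387]
eef_rot: [180.0, 0.0, -6.0]
contact_force: [1.0, 0.2, -0.7]
gripper_width: 0.0159
gripper_force: 50.0
```

>>> drive_effector([
  [[0,0,1],[0,0,0]],
  [[0,0,1.6],[0,0,0]],
  [[0,0,2],[0,0,0]],
  [[0,0,2.4],[0,0,0]],
])

```text
time_s: 14.12
tcp_pos: [0.4395, 0.2515, 0.114]
eef_rot: [179.9, 0.0, -6.0]
contact_force: [-0.1, 0.8, 0.5]
gripper_width: 0.0158
gripper_force: 50.0
```

>>> drive_effector([
  [[0,0,0.4],[0,0,0]],
  [[0,0,0.8],[0,0,0]],
])

```text
time_s: 14.28
tcp_pos: [0.4409, 0.2523, 0.108]
eef_rot: [-180.0, -0.1, -5.9]
contact_force: [4.2, -4.0, 6.6]
gripper_width: 0.0153
gripper_force: 50.0
```

>>> drive_effector([
  [[0,0,0.4],[0,0,0]],
  [[0,0,0.8],[0,0,0]],
])

```text
time_s: 14.45
tcp_pos: [0.4408, 0.2524, 0.0999]
eef_rot: [-179.9, -0.1, -5.9]
contact_force: [0.7, -1.0, 7.7]
gripper_width: 0.0159
gripper_force: 50.0
```

>>> drive_effector([
  [[0,0,0.4],[0,0,0]],
  [[0,0,0.8],[0,0,0]],
])

```text
time_s: 14.62
tcp_pos: [0.4408, 0.2524, 0.0919]
eef_rot: [-179.9, -0.1, -5.9]
contact_force: [0.0, -0.8, 7.9]
gripper_width: 0.0158
gripper_force: 50.0
```

>>> drive_effector([
  [[0,0,0.4],[0,0,0]],
  [[0,0,0.7],[0,0,0]],
  [[0,0,0.75],[0,0,0]],
  [[0,0,0.75],[0,0,0]],
])

```text
time_s: 14.95
tcp_pos: [0.4408, 0.2525, 0.0844]
eef_rot: [-179.9, -0.1, -5.9]
contact_force: [0.7, 0.1, 6.6]
gripper_width: 0.0159
gripper_force: 50.0
```

Jaw 4 drags about 8 N, so it is sound and jaw 2 is the slack one. Returning to jaw 2.

In the tool's units: -0.0605 m is -6.05, -0.056 m is -5.6.

>>> drive_effector([
  [[0,0,0.1],[0,0,0]],
  [[0,0,0.1],[0,0,0]],
  [[0,0,-1],[0,0,0]],
  [[0,0,-2.5],[0,0,0]],
  [[0,0,-4],[0,0,0]],
  [[0,0,-5.4],[0,0,0]],
  [[0,0,-5.6],[0,0,0]],
  [[0,-2,-5.6],[0,0,0]],
  [[0,-4.5,-5.6],[0,0,0]],
  [[0,-6.05,-5.6],[0,0,0]],
  [[0,-6.05,-5.6],[0,0,0]],
  [[0,-6.05,-5.6],[0,0,0]],
])

```text
time_s: 15.95
tcp_pos: [0.4456, 0.3124, 0.1383]
eef_rot: [179.9, 0.1, -5.9]
contact_force: [-0.4, -0.6, -0.4]
gripper_width: 0.0159
gripper_force: 50.0
```

>>> drive_effector([
  [[0,0,0],[0,0,0]],
  [[0,0,1],[0,0,0]],
  [[0,0,1.6],[0,0,0]],
  [[0,0,2],[0,0,0]],
  [[0,0,2.4],[0,0,0]],
])

```text
time_s: 16.37
tcp_pos: [0.4458, 0.3111, 0.1147]
eef_rot: [180.0, 0.0, -6.0]
contact_force: [0.7, 0.7, 0.2]
gripper_width: 0.0153
gripper_force: 50.0
```

>>> drive_effector([
  [[0,0,0.4],[0,0,0]],
  [[0,0,0.8],[0,0,0]],
])

```text
time_s: 16.53
tcp_pos: [0.4462, 0.3118, 0.1074]
eef_rot: [-180.0, -0.0, -6.0]
contact_force: [0.4, -1.2, 0.2]
gripper_width: 0.0159
gripper_force: 50.0
```

>>> drive_effector([
  [[0,0,0.4],[0,0,0]],
  [[0,0,0.8],[0,0,0]],
])

```text
time_s: 16.7
tcp_pos: [0.4461, 0.3117, 0.0993]
eef_rot: [-180.0, -0.0, -6.0]
contact_force: [-0.6, 0.3, 1.0]
gripper_width: 0.0156
gripper_force: 50.0
```

>>> drive_effector([
  [[0,0,0.4],[0,0,0]],
  [[0,0,0.8],[0,0,0]],
  [[0,0,1.2],[0,0,0]],
])

```text
time_s: 16.95
tcp_pos: [0.446, 0.3118, 0.0872]
eef_rot: [-180.0, -0.0, -6.0]
contact_force: [0.1, -0.3, 0.2]
gripper_width: 0.0157
gripper_force: 50.0
```

>>> drive_effector([
  [[0,0,0.2],[0,0,0]],
  [[0,0,0.3],[0,0,0]],
  [[0,0,0.3],[0,0,0]],
])

```text
time_s: 17.2
tcp_pos: [0.4459, 0.3116, 0.0845]
eef_rot: [180.0, 0.0, -6.0]
contact_force: [-0.2, -1.6, -0.0]
gripper_width: 0.0162
gripper_force: 50.0
```

>>> drive_effector([
  [[0,0,0],[0,0,0]],
  [[0,0,0],[0,0,0]],
  [[0,0,0],[0,0,0]],
  [[0,0,0],[0,0,0]],
  [[0,0,0],[0,0,0]],
  [[0,0,0],[0,0,0]],
  [[0,0,0],[0,0,0]],
  [[0,0,0],[0,0,0]],
  [[0,0,0],[0,0,0]],
  [[0,0,0],[0,0,0]],
], aperture=0.05, squeeze=20)

```text
time_s: 18.03
tcp_pos: [0.446, 0.3118, 0.0845]
eef_rot: [180.0, 0.0, -6.0]
contact_force: [0.3, -0.1, -0.7]
gripper_width: 0.0499
gripper_force: 0.0
```

>>> drive_effector([
  [[0,0,-1],[0,0,0]],
  [[0,0,-3],[0,0,0]],
  [[0,0,-6],[0,0,0]],
  [[0,0,-9],[0,0,0]],
  [[0,0,-12],[0,0,0]],
  [[0,0,-14],[0,0,0]],
  [[0,0,-15],[0,0,0]],
  [[0,0,-15],[0,0,0]],
  [[0,0,-15],[0,0,0]],
])

```text
time_s: 18.78
tcp_pos: [0.4458, 0.3117, 0.2346]
eef_rot: [-180.0, 0.0, -6.0]
contact_force: [0.1, -0.4, -0.2]
gripper_width: 0.0497
gripper_force: 0.0
```

```bash
python3 - <<'E'
from plant import r
from h import *
c=r.capture("scene");w=r.capture("wrist")
for n,q in(("scene",c),("wrist",w)):
    X=cloud(q);m=mask(q,"orange")&(abs(X[...,0]-.446)<.03)&(abs(X[...,1]-.312)<.03)&(X[...,2]>.085);P=X[m];print(n,len(P),P.mean(0).round(4),P[:,2].max().round(4))
f=lambda i:cv2.resize(i,(400,400),interpolation=cv2.INTER_CUBIC)
cv2.imwrite("pics/end.png",np.hstack([f(c["frame"][180:270,130:220]),f(w["frame"][90:250,170:330])])[:,:,::-1])
E
```

```text
scene 205 [0.438  0.3062 0.1075] 0.127
wrist 494 [0.4476 0.3127 0.1248] 0.1294
```

View pics/end.png

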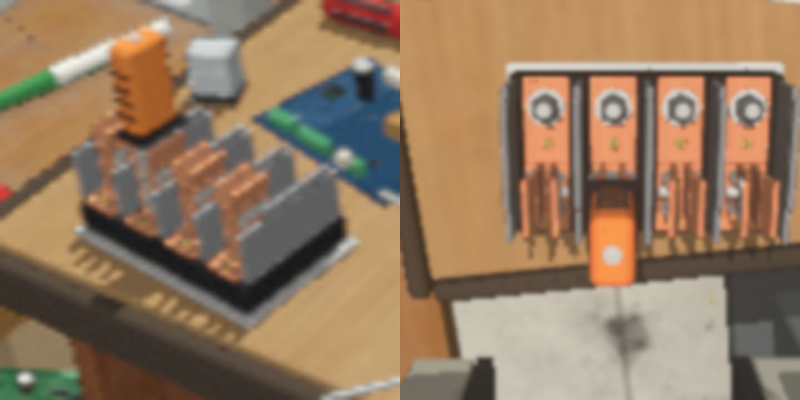

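The blade stands upright in the second jaw, at (612,240) in the right-hand view. Its top is at 0.127–0.129 m, as expected for fully down, and the gripper is clear.

```bash
python3 -c "
from plant import r
print(r.close_job())"
```

```text
the job is handed in; nothing more can be done
None
```

The slack jaw is jaw 2 (second from the left): it dragged only about 0–1 N, against roughly 7–10 N in the other three, so I left the test blade standing fully down in it, released, and handed the job in at about 19 s; no verdict was returned.

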